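# Check a frame for square by its diagonals and true it up

## Robot

A 6-joint arm with a two-finger parallel gripper is mounted at the origin on a cart in front of the work surface, level with it; the furniture and walls round the work are solid. World frame = base frame: x ahead of the robot, y to its left, z up, the work surface at z = 0. Lengths are in mm, angles in rad, forces in N, time in s.
With the tool pointing down it reaches from about 300 to 775 mm from the base axis. Payload 14.6 kg.
Tool frame: the origin (TCP) lies between the finger pads; the fingertips stand 19 mm ahead of it and the grasp point (between the pads) is the TCP; x points along the fingers, y is the direction in which the jaws open and shut, and the axes are right-handed (so a half turn about x gives the same grasp; the last joint's range is limited). The gripper opens to 94 mm and grips with 3 to 60 N. Pads are 16 mm wide; open, the fingers measure 119 mm over their backs; the gripper's body (75 mm by 177 mm) begins 78 mm behind the grasp point.
Start: joints at [-1.167, 0.3, 1.521, -0, 1.321, -0.067], TCP at [249.471, -490.156, 224.446] pointing down, gripper open.
Joint ranges: [-3.03, 3.03], [-0.79, 2.21], [0.23, 2.52], [-1.04, 4.18], [0, 3.07], [-2.55, 2.55]. Speed limits (rad/s): [2.22, 2.22, 2.57, 3.14, 3.14, 3.14].

## Interface

Orientations are given as [roll, pitch, yaw] about the fixed x, y, z axes, in that order (R = Rz(yaw) Ry(pitch) Rx(roll)).
In Python, from cell import manip gives the robot as it stands.
- The arm moves only by the tool jog_arm, never from a script. Its argument "series" is one flat list of numbers, 7 for each row, row after row: the turn, a rotation vector about the world's x, y, z in rad, then the shift along the world's x, y, z in m, then the opening, from -1 (shut) to 1 (fully open). A call has 1 to 20 rows; each row is the pose to reach, as a shift and turn from the pose commanded when the call began; what a row does not reach only later rows make up. A row lasts 1/8 s, in which the tool goes at most 62.5 mm and 10.7 degrees, less where a joint would pass 70% of its speed; a pose out of reach is approached as far as the arm can. A call with a gripper value outside its range is refused whole. The fingers move at their own pace and stop on an object; "squeeze" is the grip in N (left out, the last holds). Time passes only in rows, so rows that repeat a pose let the fingers close. It gives the time, the measured TCP pose, the force and the opening at its end, in the units of the state.
- manip.read_state(): the state, without advancing time (a new reading comes with each control period).
- manip.camera(name): name is "side" or "top" or "wrist"; returns a dict with "color" (480x640x3 uint8, blue, green, red), "range_z" (480x640 float32, mm along the optical axis (not along the pixel's ray), 0 where there is no reading), "fx", "fy", "cx", "cy" (pixels), "pose" (4x4, takes a point from camera to world coordinates); the wrist camera has in their place "mount" (4x4, takes a point from camera to tool coordinates, whose origin is the TCP and whose axes are the tool frame's). Camera axes: x right, y down, z forward; pixel columns grow to the right and rows downward; lengths in mm; the calibration is good to about 2 mm. The wrist camera is an equidistant fisheye: a pixel r from the principal point sees the ray r / f radians off the axis. A picture is of the moment at which its call begins: read the wrist's pose just before it.
- manip.sign_off(): hands the job in, once; it reports no verdict.
The state is a dict: "clock": time; "joints": joint angles; "qd": joint speeds; "effort": joint torques, N m; "eef_pos": TCP position; "eef_rot": TCP orientation; "wrist_force": force on the tool from outside, world axes, zero at the start; "moment": the same for the moment, N m; "finger_gap": finger opening in mm.
Only numpy, scipy, OpenCV 4.12 (cv2) and the standard library are available. Lean on these libraries where they do the work, as an engineer would, in place of code of your own. Each camera call takes 0.05 s, during which the arm holds its last target.

## Task

Check the flat four-bar frame for square with the slide rule: lay the rule inside it along the diagonal from the near-left to the far-right corner and draw the slide out until the two points sit in both corners, then do the same on the other diagonal, without shifting the frame. Compare the two lengths, then, if they differ, shift the frame's far bar sideways until the diagonals are equal (within about 5 mm of each other). Leave the rule lying flat inside the frame and leave the other things on the bench where they are.

Things in the scene. Friction and masses are not known exactly. Their poses are not given: they have to be found in the camera images.
- frame: Flat frame of four dark steel bars on the bench, 18 mm wide, 28 mm high; opening 160 (x) by 180 mm (y) when square. Near bar screwed to the bench by two lugs, never moves; the frame racks sideways as a parallelogram. Hinge posts (23 mm wide, 31 mm high) stand outside the inner corners. Origin: bench, centre of the opening when square; x from near to far bar, y left along the near bar, z up
- left_bar: Left side bar of the frame, 160 mm long. Origin on the bench at the near-left inner corner (its hinge axis); x along the bar to the far-left inner corner. Square when this x is parallel to the frame's x; starts up to 0.19 rad off to either side (seldom almost square), stop at 0.3 rad. The right bar stays parallel to it
- far_bar_mid (a point): Middle of the far bar's top face (bar 18 mm thick along frame x, 180 mm along y, top at 28 mm). The bar stays parallel to the near bar and moves on an arc of 160 mm radius; it can be pinched across its thickness here. The hinges are stiff: about 8 N sideways shifts it, and it stays where it is left
- corner_near_left (a point): Near-left inner corner of the frame, 10 mm above the bench
- corner_near_right (a point): Near-right inner corner of the frame, 10 mm above the bench
- corner_far_left (a point): Far-left inner corner of the frame (moves with the far bar), 10 mm above the bench
- corner_far_right (a point): Far-right inner corner of the frame (moves with the far bar), 10 mm above the bench
- rule: Slide rule (inside measuring stick), loose, 0.4 kg, 195 mm long shut, starts left of the frame. Aluminium channel stock (24 wide, 15 mm high) with a steel point; steel tongue with a point slides out of its other end. Two like black grip blocks, 24 long, 26 wide, tops 48 mm up, 70 mm apart when shut. Origin on the underside, 105 mm from the stock's point; x from stock's to slide's point, z up
- rule_tip (a point): End of the stock's point, 10 mm above the rule's underside, at rule x = -105 mm
- rule_grip (a point): Stock's grip block, on the rule's centre line, 32 mm above its underside, at rule x = -45 mm (60 mm from the stock's point); pinch it across the rule to lift and carry the rule. The centre of mass lies about 20 mm from it towards the slide
- slide_tip (a point): End of the slide's point, 10 mm above the rule's underside, at rule x = +90 mm plus the slide's opening
- slide_grip (a point): Slide's grip block, on the rule's centre line, 32 mm above the rule's underside, at rule x = +25 mm plus the slide's opening; pinch it across the rule and move it along the rule to open or shut it
- rule_slide (a joint): Opening of the slide in m: 0 shut (starts within 12 mm of that), 0.078 fully out; length between the points = 0.195 + opening. About 0.5 N of friction, stays where it is left; the stock lies still on the bench meanwhile. The square frame's diagonals are 241 mm; racked ones lie between 215 and 265 mm
- tape: Bystander: black roll of tape, 58 mm across, 19 mm high, near the front edge between rule and frame. Leave alone
- screwdriver: Bystander: black-handled screwdriver, 200 mm long, on the bench beyond the frame. Leave alone
- spanner: Bystander: small combination spanner, 164 mm long, at the front right. Leave alone

How it is judged (in metres and radians):
On the way, in this order (a step that is already met when the one before it is completed fails the run):
1. the rule's points are both in the corners of the near-left to far-right diagonal, the frame not yet shifted (((distance between rule_tip and corner_near_left below 0.007 m and distance between slide_tip and corner_far_right below 0.007 m) or (distance between rule_tip and corner_far_right below 0.007 m and distance between slide_tip and corner_near_left below 0.007 m)) and distance of far_bar_mid from where it was at the start of the episode below 0.012 m), for 0.2 s.
2. the rule's points are both in the corners of the near-right to far-left diagonal, the frame not yet shifted (((distance between rule_tip and corner_near_right below 0.007 m and distance between slide_tip and corner_far_left below 0.007 m) or (distance between rule_tip and corner_far_left below 0.007 m and distance between slide_tip and corner_near_right below 0.007 m)) and distance of far_bar_mid from where it was at the start of the episode below 0.012 m), for 0.2 s.
At the end, for the whole second after the job is handed in: The frame is square to 0.025 rad (diagonals within 6 mm of each other) and the rule lies flat and still on the bench inside the frame (its origin within 60 mm of the frame's centre), released (angle between the x axis of left_bar and the x axis of frame, either way round below 0.025 rad and angle between rule's own z axis and vertical below 0.1 rad and height (world z) of rule below 0.008 m and horizontal distance between rule and frame below 0.06 m and linear speed of rule below 0.02 m/s); the robot touches nothing.
It fails at once if tape was moved by more than 40 mm (distance of tape from where it was at the start of the episode above 0.04 m).
It fails at once if screwdriver was moved by more than 40 mm (distance of screwdriver from where it was at the start of the episode above 0.04 m).
It fails at once if spanner was moved by more than 40 mm (distance of spanner from where it was at the start of the episode above 0.04 m).
It also fails if it takes over 72 s, if anything falls off the work surface, if the arm or the gripper's body presses on something with over 40 N, if the wrist force passes 120 N, or if a joint passes its speed limit or range.

## Working session

There is one attempt and no reset: what is moved stays moved. The work goes in short steps, Python scripts to look and compute and a tool call to move; the robot and the scene stay as the last step left them, time stands still between calls to the robot, and variables do not carry over. Pictures are saved under pics/ and viewed, and the job is handed in when it is done.

Besides the shell and the picture viewer there is one more tool, called after "Call:" by a JSON object that holds its "op" and its "data", one argument or row to a line. jog_arm: Moves the arm, as the interface text tells. Its arguments: {"type":"object","properties":{"series":{"type":"array","items":{"type":"number"}},"squeeze":{"type":"number"}},"required":["series"]}

```bash
ls; mkdir -p pics; python3 - <<'E'
from cell import manip
import cv2,numpy as np
s=manip.read_state();print(s)
for n in ["top","side"]:
    c=manip.camera(n);cv2.imwrite(f"pics/{n}0.png",c["color"]);np.savez(f"pics/{n}0.npz",**c)
    print(n,c["fx"],c["fy"],c["cx"],c["cy"],c["pose"].round(3).tolist())
c=manip.camera("wrist");cv2.imwrite(f"pics/w0.png",c["color"]);print(c["mount"].round(3).tolist(),c["fx"])
E
```

```text
pics
{'clock': 0.0, 'joints': array([-1.16662515e+00,  3.00452387e-01,  1.52158475e+00, -3.73798896e-05,
        1.32068701e+00, -6.66203001e-02]), 'qd': array([ 0.0009608 , -0.0015579 ,  0.00238019,  0.0004643 , -0.00013495,
       -0.00064488]), 'effort': array([ 5.58168667e-04, -5.31817746e+01, -3.52731943e+01,  7.08392146e-02,
        2.44392600e-02, -1.15379298e-04]), 'eef_pos': array([ 249.36016819, -489.95458944,  223.89502916]), 'eef_rot': array([-1.60542879,  1.56966426,  2.00696461]), 'wrist_force': array([-0.20607982, -0.67360461,  0.15660723]), 'moment': array([-0.05019552, -0.02530278,  0.02849641]), 'finger_gap': 93.88943089251073}
top 492.60318978952716 492.60318978952716 320.88095492913675 238.02315655122914 [[0.004, -0.986, 0.168, 359.211], [-1.0, -0.004, -0.005, 71.222], [0.005, -0.168, -0.986, 1073.253], [0.0, 0.0, 0.0, 1.0]]
side 517.9817749238304 517.9817749238304 325.0234593455278 237.52200226157436 [[-0.89, -0.292, 0.35, 92.446], [-0.455, 0.554, -0.697, 977.437], [0.01, -0.78, -0.626, 857.265], [0.0, 0.0, 0.0, 1.0]]
[[-0.0, -0.276, 0.961, -161.008], [1.0, -0.0, 0.0, -0.014], [0.0, 0.961, 0.276, -80.251], [0.0, 0.0, 0.0, 1.0]] 371.64829954431775
```

View pics/top0.png

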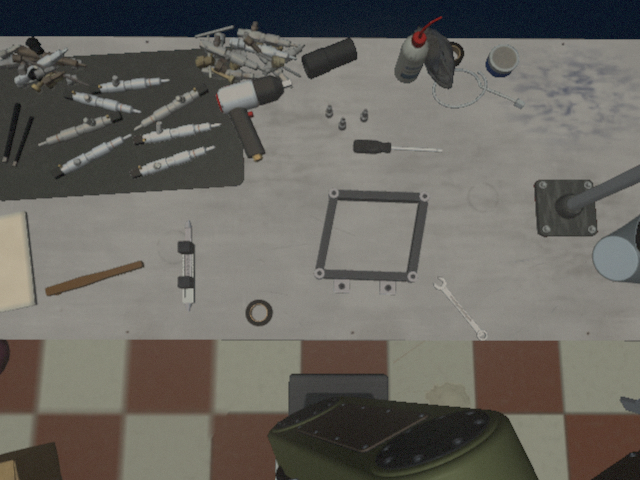

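View pics/side0.png

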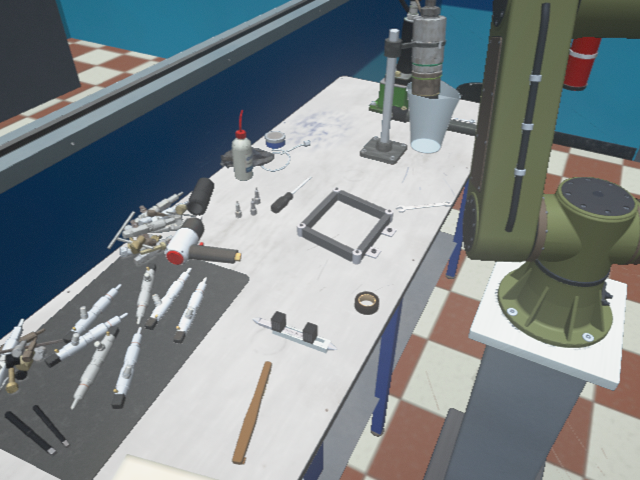

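```bash
python3 - <<'E'
import cv2,numpy as np
im=cv2.imread("pics/top0.png")
a=cv2.resize(im[210:320,150:225],None,fx=5,fy=5,interpolation=cv2.INTER_CUBIC)
b=cv2.resize(im[180:300,305:440],None,fx=5,fy=5,interpolation=cv2.INTER_CUBIC)
cv2.imwrite("pics/za.png",a);cv2.imwrite("pics/zb.png",b)
im=cv2.imread("pics/side0.png")
c=cv2.resize(im[295:365,240:350],None,fx=6,fy=6,interpolation=cv2.INTER_CUBIC)
cv2.imwrite("pics/zc.png",c)
E
```

```text
(no output)
```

View pics/za.png

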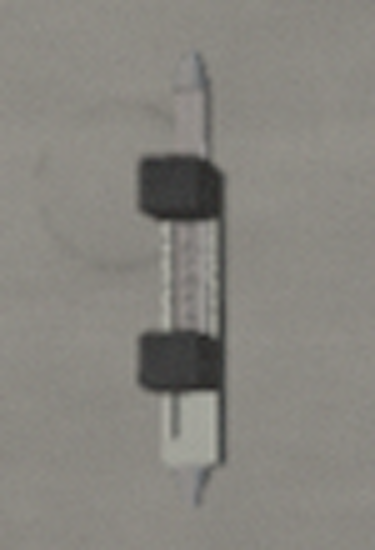

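View pics/zb.png

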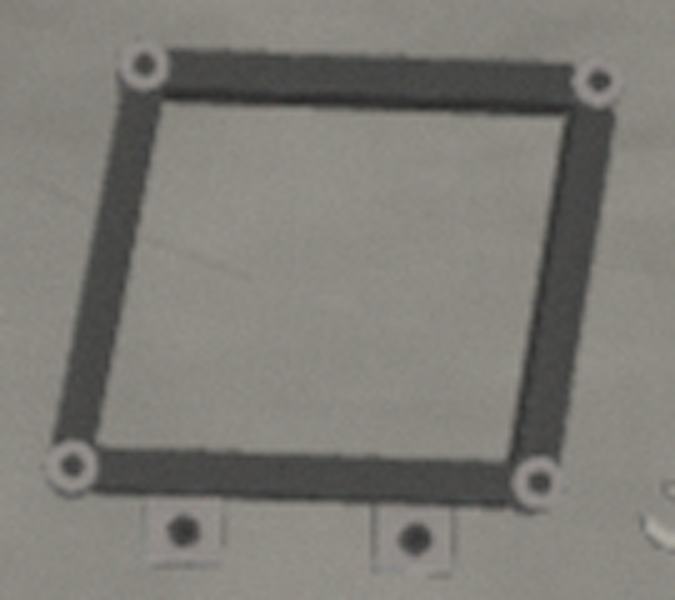

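View pics/zc.png

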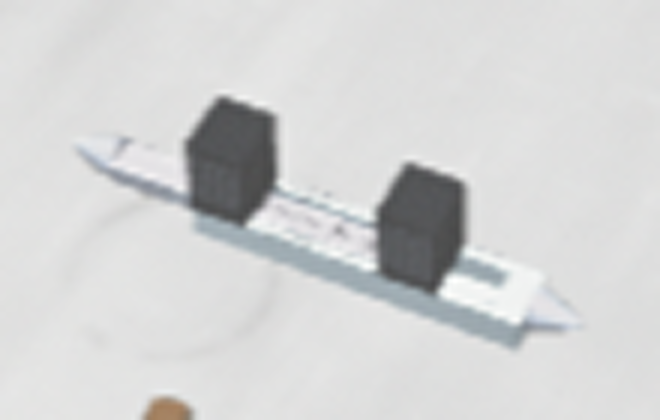

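```bash
cat > h.py <<'E'
import numpy as np,cv2
from scipy.spatial.transform import Rotation as R
def px2w(c,u,v,z):
    """pinhole pixel -> world at height z (mm)"""
    P=np.array(c["pose"]);d=P[:3,:3]@np.array([(u-c["cx"])/c["fx"],(v-c["cy"])/c["fy"],1.]);o=P[:3,3]
    return o+d*(z-o[2])/d[2]
def w2px(c,p):
    P=np.linalg.inv(np.array(c["pose"]));q=P[:3,:3]@np.array(p)+P[:3,3]
    return np.array([c["cx"]+c["fx"]*q[0]/q[2],c["cy"]+c["fy"]*q[1]/q[2]])
def wrist_px2w(c,s,u,v,z):
    x=np.array([u-c["cx"],v-c["cy"]]);r=np.hypot(*x);th=r/c["fx"]
    d=np.r_[x/max(r,1e-9)*np.sin(th),np.cos(th)]
    M=c["mount"];T=np.eye(4);T[:3,:3]=R.from_euler("xyz",s["eef_rot"]).as_matrix();T[:3,3]=s["eef_pos"]
    W=T@M;d=W[:3,:3]@d;o=W[:3,3]
    return o+d*(z-o[2])/d[2]
def w2wrist(c,s,p):
    T=np.eye(4);T[:3,:3]=R.from_euler("xyz",s["eef_rot"]).as_matrix();T[:3,3]=s["eef_pos"]
    q=np.linalg.inv(T@c["mount"])@np.r_[p,1.];q=q[:3]
    th=np.arctan2(np.hypot(q[0],q[1]),q[2]);k=c["fx"]*th/max(np.hypot(q[0],q[1]),1e-9)
    return np.array([c["cx"]+k*q[0],c["cy"]+k*q[1]])
E
python3 - <<'E'
from h import *
c=dict(np.load("pics/top0.npz"))
f=lambda p,o:(p[0]/5+o[0]-.4,p[1]/5+o[1]-.4)
O=(305,180)
for n,p in dict(NL=(72,465),NR=(539,482),FL=(144,65),FR=(597,80)).items(): print("post",n,px2w(c,*f(p,O),31).round(1))
for n,p in dict(NLtop=(97,448),NRtop=(513,461),).items(): print("rim",n,px2w(c,*f(p,O),28).round(1))
for n,p in dict(FLtop=(162,96),FRtop=(568,106)).items(): print("rim",n,px2w(c,*f(p,O),28).round(1))
O=(150,210)
for n,p,z in [("tipstock",(200,505),10),("tipslide",(192,55),10),("nblk tl",(139,333),48),("nblk bl",(139,387),48),("fblk tl",(139,157),48),("fblk bl",(139,212),48),("fblk tr",(207,157),48),("nblk tr",(207,333),48)]:
    print(n,px2w(c,*f(p,O),z).round(1))
d=c["range_z"]
def dz(u,v):
    P=c["pose"];z=d[v,u];return (P[:3,:3]@np.array([(u-c["cx"])/c["fx"]*z,(v-c["cy"])/c["fy"]*z,z])+P[:3,3]).round(1)
for u,v in [(186,247),(186,282),(187,265),(187,297),(370,240),(319,273),(378,196)]: print(u,v,dz(u,v))
E
```

```text
post NL [462.8  70.1  31. ]
post NR [ 456.4 -128.    31. ]
post FL [637.9  39.4  31. ]
post FR [ 632.1 -158.2   31. ]
rim NLtop [470.4  59.4  28. ]
rim NRtop [ 465.6 -117.8   28. ]
rim FLtop [624.8  31.4  28. ]
rim FRtop [ 621.2 -145.8   28. ]
tipstock [382.5 345.7  10. ]
tipslide [578.4 358.7  10. ]
nblk tl [452.4 364.7  48. ]
nblk bl [430.  363.5  48. ]
fblk tl [526.6 368.6  48. ]
fblk bl [503.3 367.3  48. ]
fblk tr [526.8 340.   48. ]
nblk tr [452.6 336.4  48. ]
186 247 [513.8 349.6  49. ]
186 282 [440.4 345.9  49. ]
187 265 [479.6 354.4  16.2]
187 297 [411.8 355.    1. ]
370 240 [537.6 -41.8   5.8]
319 273 [461.4  70.1  36.6]
378 196 [631.1 -58.   29.6]
```

```bash
python3 - <<'E'
from h import *
from cell import manip
s=manip.read_state();M=R.from_euler("xyz",s["eef_rot"]).as_matrix();print(M.round(3))
c=manip.camera("wrist")
T=np.eye(4);T[:3,:3]=M;T[:3,3]=s["eef_pos"];print((T@c["mount"]).round(2))
E
```

```text
[[-0.     0.454 -0.891]
 [ 0.001 -0.891 -0.454]
 [-1.    -0.001 -0.   ]]
[[ 4.5000e-01 -8.6000e-01 -2.5000e-01  3.2096e+02]
 [-8.9000e-01 -4.4000e-01 -1.2000e-01 -4.5372e+02]
 [-0.0000e+00  2.8000e-01 -9.6000e-01  3.8504e+02]
 [ 0.0000e+00  0.0000e+00  0.0000e+00  1.0000e+00]]
```

View pics/w0.png

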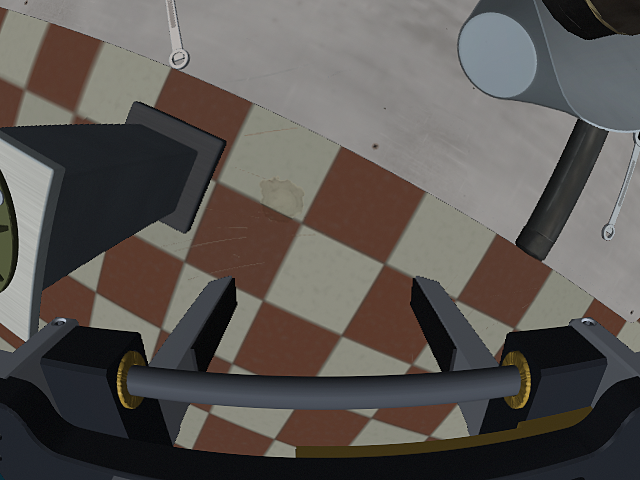

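Call:
{"op": "jog_arm", "data": {
  "series": [0, 0, 0.18, 0.02, 0.05, 0, 0, 0, 0, 0.36, 0.05, 0.1, 0, 0, 0, 0, 0.54, 0.085, 0.15, 0, 0, 0, 0, 0.72, 0.125, 0.2, -0.01, 0, 0, 0, 0.9, 0.17, 0.25, -0.02, 0, 0, 0, 1.05, 0.215, 0.3, -0.03, 0, 0, 0, 1.1, 0.26, 0.335, -0.04, 0, 0, 0, 1.1, 0.295, 0.365, -0.04, 0, 0, 0, 1.1, 0.295, 0.365, -0.04, 0, 0, 0, 1.1, 0.295, 0.365, -0.04, 0]
}}

```text
clock: 1.45
eef_pos: [544.0, -125.4, 184.2]
eef_rot: [-1.672, 1.57, 3.04]
wrist_force: [0.0, -0.3, -0.3]
finger_gap: 47.3
```

```bash
python3 - <<'E'
from h import *
from cell import manip
import pickle
s=manip.read_state();c=manip.camera("wrist");print(s["clock"],s["eef_pos"],s["joints"],s["qd"].round(3))
pickle.dump((s,c),open("pics/w1.pkl","wb"));cv2.imwrite("pics/w1.png",c["color"])
E
```

```text
1.45 [ 544.00117028 -125.42267399  184.17425888] [-2.92140288e-01  3.53822607e-01  1.54602632e+00 -1.46028592e-04
  1.24245972e+00 -2.92237082e-01] [-0.022 -0.017  0.008  0.001  0.001 -0.   ]
```

View pics/w1.png

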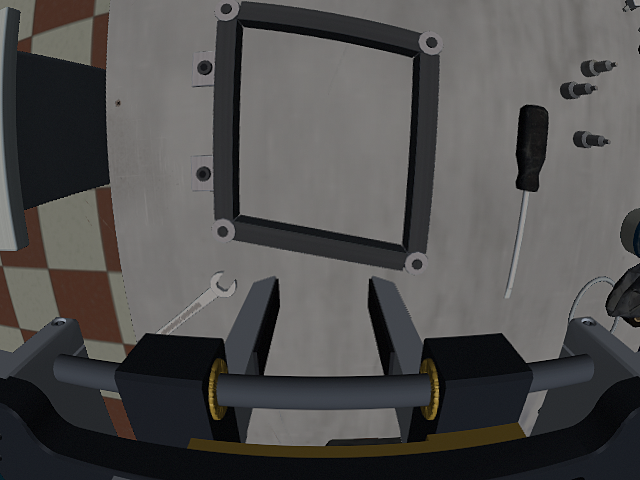

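```bash
python3 - <<'E'
import cv2
im=cv2.imread("pics/w1.png")
k={"NL":(205,0),"FL":(380,20),"NR":(205,195),"FR":(380,215)}
import numpy as np
t=[cv2.resize(im[y:y+60,x:x+75],None,fx=5,fy=5,interpolation=cv2.INTER_CUBIC) for x,y in k.values()]
cv2.imwrite("pics/z1.png",np.vstack([np.hstack(t[:2]),np.hstack(t[2:])]))
E
```

```text
(no output)
```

View pics/z1.png

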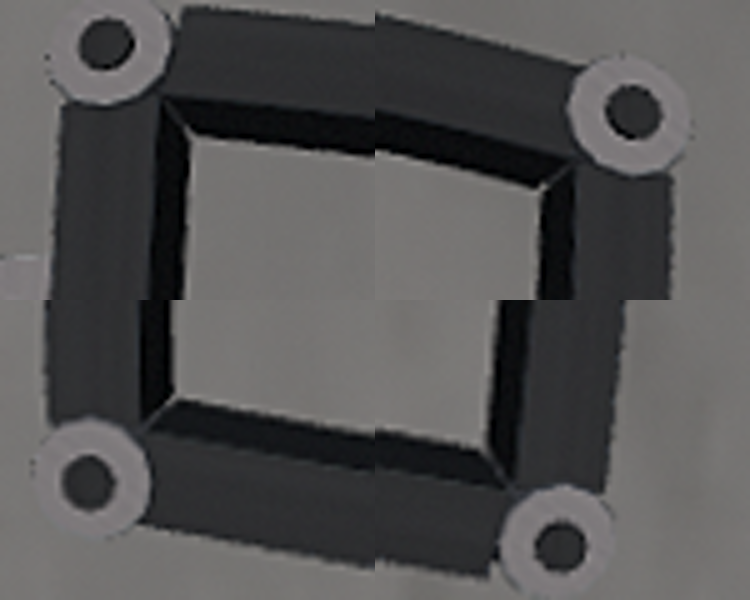

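```bash
python3 - <<'E'
from h import *
import pickle
s,c=pickle.load(open("pics/w1.pkl","rb"))
w=lambda u,v,z:wrist_px2w(c,s,u-.4,v-.4,z)
B={n:w(*p,0) for n,p in dict(NL=(243.6,27),FL=(413.2,57.4),NR=(240,214.6),FR=(402.6,245)).items()}
Tt={n:w(*p,28) for n,p in dict(NL=(205+165/5,98/5),FL=(380+198/5,20+163/5),NR=(205+145/5,195+132/5),FR=(380+137/5,215+187/5)).items()}
P={n:w(*p,31) for n,p in dict(NL=(226.2,8.6),FL=(431.8,42.4),NR=(223,231.4),FR=(416.8,264.4)).items()}
for D in (B,Tt,P):
    print({k:v.round(1) for k,v in D.items()})
    for a,b in ["NL NR".split(),"FL FR".split(),"NL FL".split(),"NR FR".split(),"NL FR".split(),"NR FL".split()]:
        d=D[b]-D[a];print(a,b,np.linalg.norm(d).round(1),np.arctan2(d[1],d[0]).round(4),end=" | ")
    print()
E
```

```text
{'NL': array([469. ,  62.4,   0. ]), 'FL': array([626.9,  32.4,  -0. ]), 'NR': array([ 462.8, -118.8,    0. ]), 'FR': array([ 621.3, -149.4,    0. ])}
NL NR 181.2 -1.6048 | FL FR 181.9 -1.6012 | NL FL 160.7 -0.1879 | NR FR 161.5 -0.1911 | NL FR 260.9 -0.9472 | NR FL 223.0 0.7443 | 
{'NL': array([469.9,  61.2,  28. ]), 'FL': array([625.9,  30.9,  28. ]), 'NR': array([ 463.5, -118.9,   28. ]), 'FR': array([ 620., -148.,   28.])}
NL NR 180.2 -1.6064 | FL FR 179.1 -1.6036 | NL FL 158.9 -0.1915 | NR FR 159.2 -0.1837 | NL FR 257.5 -0.9484 | NR FL 221.0 0.7453 | 
{'NL': array([459.8,  71.9,  31. ]), 'FL': array([636.2,  40.7,  31. ]), 'NR': array([ 453.4, -127.3,   31. ]), 'FR': array([ 629. , -158.7,   31. ])}
NL NR 199.3 -1.6027 | FL FR 199.5 -1.6068 | NL FL 179.2 -0.1752 | NR FR 178.4 -0.1765 | NL FR 286.0 -0.9375 | NR FL 248.3 0.7432 |
```

Call:
{"op": "jog_arm", "data": {
  "series": [0, 0, 0.18, -0.005, 0.05, 0, 0, 0, 0, 0.36, -0.015, 0.11, 0, 0, 0, 0, 0.54, -0.025, 0.17, 0, 0, 0, 0, 0.72, -0.035, 0.23, -0.01, 0, 0, 0, 0.9, -0.045, 0.29, -0.02, 0, 0, 0, 1.08, -0.055, 0.35, -0.03, 0, 0, 0, 1.26, -0.065, 0.41, -0.04, 0, 0, 0, 1.44, -0.0745, 0.46, -0.044, 0, 0, 0, 1.6, -0.0745, 0.475, -0.044, 0, 0, 0, 1.629, -0.0745, 0.475, -0.044, 0, 0, 0, 1.629, -0.0745, 0.475, -0.044, 0]
}}

```text
clock: 2.88
eef_pos: [470.4, 348.4, 140.7]
eef_rot: [-0.17, 1.571, -0.116]
wrist_force: [-0.6, -0.1, 1.3]
finger_gap: 47.2
```

```bash
cat > snap.py <<'E'
from h import *
from cell import manip
import pickle,sys
n=sys.argv[1]
s=manip.read_state();c=manip.camera("wrist")
M=R.from_euler("xyz",s["eef_rot"]).as_matrix()
print(s["clock"],s["eef_pos"].round(1),"jaw yaw",np.arctan2(M[1,1],M[0,1]).round(4),"j",s["joints"].round(2),s["wrist_force"].round(1),s["finger_gap"].round(1))
pickle.dump((s,c),open(f"pics/{n}.pkl","wb"));cv2.imwrite(f"pics/{n}.png",c["color"])
E
python3 snap.py w2
```

```text
Traceback (most recent call last):
  File "snap.py", line 7, in <module>
    print(s["clock"],s["eef_pos"].round(1),"jaw yaw",np.arctan2(M[1,1],M[0,1]).round(4),"j",s["joints"].round(2),s["wrist_force"].round(1),s["finger_gap"].round(1))
                                                                                                                                           ^^^^^^^^^^^^^^^^^^^^^
AttributeError: 'float' object has no attribute 'round'
```

```bash
sed -i 's/s\["finger_gap"\].round(1)/round(s["finger_gap"],1)/' snap.py; python3 snap.py w2
```

```text
2.925 [470.5 348.5 140.7] jaw yaw 1.6245 j [ 0.58  0.46  1.51 -0.    1.18 -1.05] [-0.3 -0.5 -0.2] 46.7
```

View pics/w2.png

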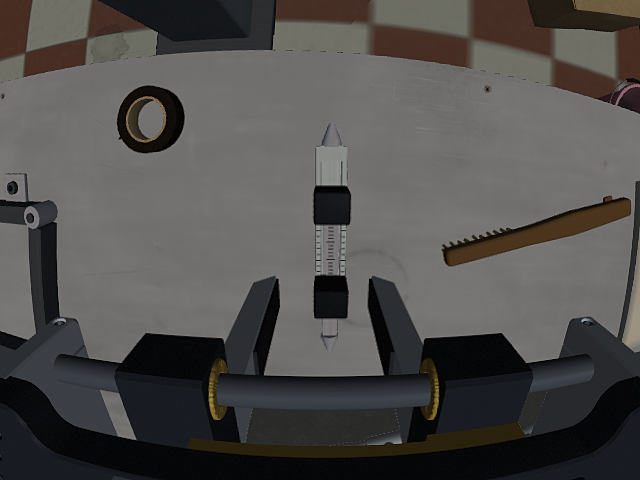

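```bash
python3 - <<'E'
import cv2
im=cv2.imread("pics/w2.png")
cv2.imwrite("pics/z2.png",cv2.resize(im[115:355,290:375],None,fx=2.5*1.0,fy=2.5,interpolation=cv2.INTER_CUBIC))
E
```

```text
(no output)
```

View pics/z2.png

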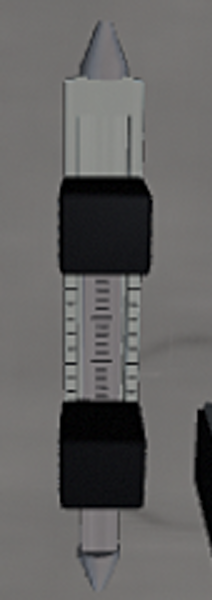

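```bash
python3 - <<'E'
from h import *
import pickle
s,c=pickle.load(open("pics/w2.pkl","rb"))
for n,u,v,z in [("tip",333,123,10),("stip",328,351,10),("b tl",313,187,48),("b tr",350.5,187,48),("b2 tl",314,277,48),("b2tr",347.5,277,48)]:
    print(n,wrist_px2w(c,s,u,v,z).round(1))
E
```

```text
tip [379.5 350.9  10. ]
stip [580.4 358.5  10. ]
b tl [425.4 338.8  48. ]
b tr [424.  364.5  48. ]
b2 tl [491.5 342.6  48. ]
b2tr [490.2 367.2  48. ]
```

Call:
{"op": "jog_arm", "data": {
  "series": [0, 0, -0.012, -0.031, 0.002, -0.03, 0, 0, 0, -0.012, -0.031, 0.002, -0.07, 0, 0, 0, -0.012, -0.031, 0.002, -0.102, 0, 0, 0, -0.012, -0.031, 0.002, -0.102, 0, 0, 0, -0.012, -0.031, 0.002, -0.102, -1, 0, 0, -0.012, -0.031, 0.002, -0.102, -1, 0, 0, -0.012, -0.031, 0.002, -0.102, -1, 0, 0, -0.012, -0.031, 0.002, -0.102, -1],
  "squeeze": 35
}}

```text
clock: 3.98
eef_pos: [439.6, 352.3, 39.8]
eef_rot: [0.539, 1.569, 0.586]
wrist_force: [-0.1, -0.0, 7.2]
finger_gap: 25.9
```

```bash
python3 snap.py w3
```

```text
3.975 [439.6 352.3  39.8] jaw yaw 1.617 j [ 0.61  0.55  1.64 -0.    0.95 -1.01] [-0.1 -0.   7.2] 25.9
```

View pics/w3.png

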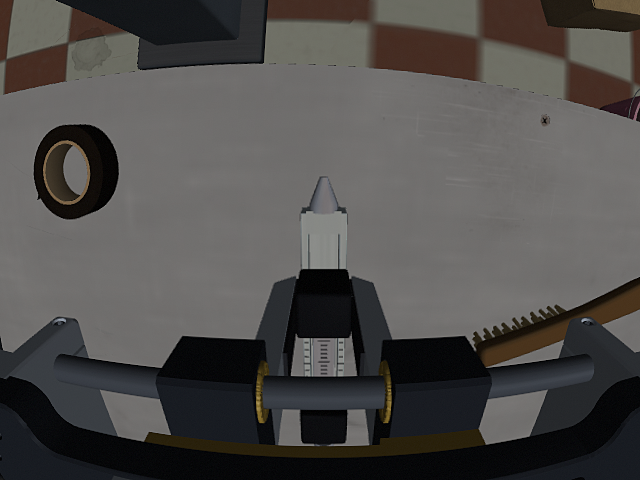

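```bash
python3 - <<'E'
from h import *
import pickle
s,c=pickle.load(open("pics/w3.pkl","rb"))
p=wrist_px2w(c,s,323,177,10);print(p,p-s["eef_pos"])
for n,u,v,z in [("stockL",301,211,15),("stockR",347,211,15),("bl",299,270,48),("br",349,270,48)]: print(n,wrist_px2w(c,s,u,v,z).round(1))
E
```

```text
[380.17571919 349.22730881  10.        ] [-59.39134602  -3.03374705 -29.78338744]
stockL [397.5 338.8  15. ]
stockR [396.4 362.2  15. ]
bl [417.  340.3  48. ]
br [416.  362.3  48. ]
```

Call:
{"op": "jog_arm", "data": {
  "series": [0, 0, 0, 0, 0, 0.03, -1, 0, 0, -0.05, 0.0, -0.01, 0.06, -1, 0, 0, -0.2, 0.01, -0.06, 0.06, -1, 0, 0, -0.37, 0.02, -0.12, 0.06, -1, 0, 0, -0.54, 0.03, -0.18, 0.06, -1, 0, 0, -0.71, 0.045, -0.24, 0.06, -1, 0, 0, -0.88, 0.06, -0.29, 0.06, -1, 0, 0, -0.993, 0.0667, -0.33, 0.05, -1, 0, 0, -0.993, 0.0667, -0.3407, 0.045, -1, 0, 0, -0.993, 0.0667, -0.3407, 0.045, -1, 0, 0, -0.993, 0.0667, -0.3407, 0.045, -1]
}}

```text
clock: 5.4
eef_pos: [505.6, 12.2, 83.7]
eef_rot: [2.031, 1.571, 1.086]
wrist_force: [0.4, 0.9, -4.2]
finger_gap: 25.8
```

```bash
python3 snap.py w4
```

```text
5.4 [505.6  12.2  83.7] jaw yaw 0.6259 j [-0.05  0.37  1.78  0.    0.99 -0.67] [ 0.4  0.9 -4.2] 25.8
```

View pics/w4.png

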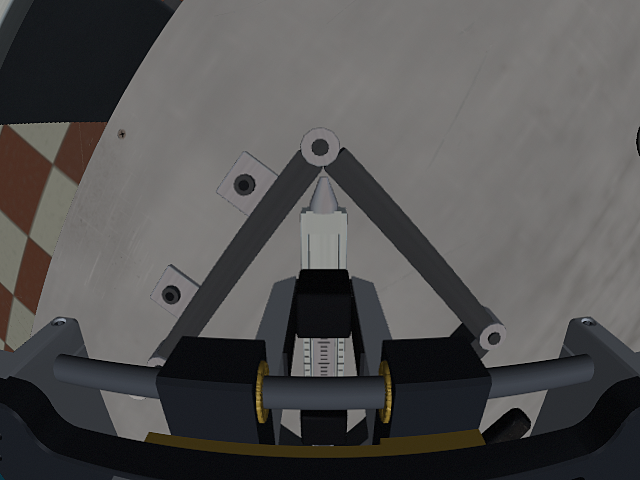

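```bash
python3 - <<'E'
from h import *
import pickle
s,c=pickle.load(open("pics/w4.pkl","rb"))
print("post NL",wrist_px2w(c,s,320,147.5,31).round(1),"rim",wrist_px2w(c,s,324,166,28).round(1),"NR post",wrist_px2w(c,s,158,367,31).round(1),"FL post",wrist_px2w(c,s,493.5,337.5,31).round(1))
print("tip",wrist_px2w(c,s,323,177,10+83.7-39.8).round(1))
print(w2wrist(c,s,[469.4,61.4,28]))
E
```

```text
post NL [460.6  70.7  31. ] rim [468.9  63.2  28. ] NR post [ 451.6 -126.4   31. ] FL post [636.7  39.8  31. ]
tip [470.5  59.9  53.9]
[322.97032175 168.95999865]
```

Call:
{"op": "jog_arm", "data": {
  "series": [0, 0, 0, 0, -0.0005, -0.025, -1, 0, 0, 0, 0, -0.0005, -0.04, -1, 0, 0, 0, 0, -0.0005, -0.044, -1, 0, 0, 0, 0, -0.0005, -0.044, -1, 0, 0, 0, 0, -0.0005, -0.044, -0.1, 0, 0, 0, 0, -0.0005, -0.044, -0.1, 0, 0, 0, 0, -0.0005, -0.02, -0.1, 0, 0, 0, 0, -0.0005, 0.02, -0.1, 0, 0, 0, 0.014, -0.02, 0.06, -0.1, 0, 0, 0, 0.014, -0.02, 0.06, -0.1, 0, 0, 0, 0.014, -0.02, 0.06, -0.1]
}}

```text
clock: 6.82
eef_pos: [519.2, -8.7, 142.7]
eef_rot: [-2.323, 1.57, 3.013]
wrist_force: [-0.3, 0.5, -0.4]
finger_gap: 42.1
```

```bash
python3 snap.py w5; python3 - <<'E'
from cell import manip
import cv2,numpy as np
o=[]
for n in ["top","side"]:
    c=manip.camera(n);np.savez(f"pics/{n}5.npz",**c)
    im=c["color"]
    o.append(cv2.resize(im[170:310,290:450],(640,560)) if n=="top" else cv2.resize(im[170:280,280:440],(640,440)))
cv2.imwrite("pics/t5.png",o[0]);cv2.imwrite("pics/s5.png",o[1])
E
```

```text
6.825 [519.2  -8.7 142.7] jaw yaw 0.6238 j [-0.09  0.32  1.7   0.    1.13 -0.71] [-0.3  0.5 -0.4] 42.1
```

View pics/w5.png

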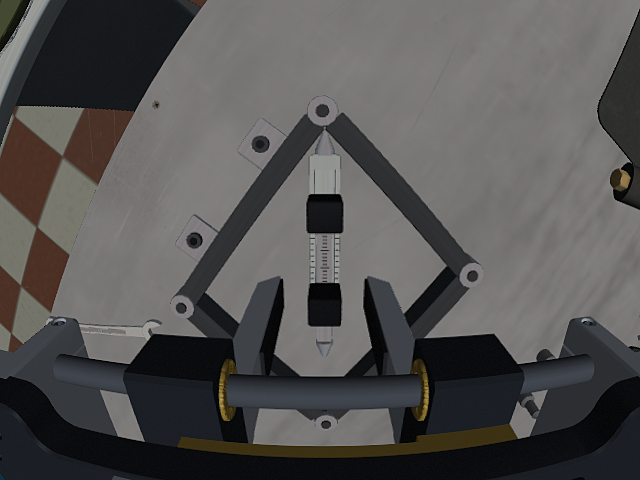

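View pics/t5.png

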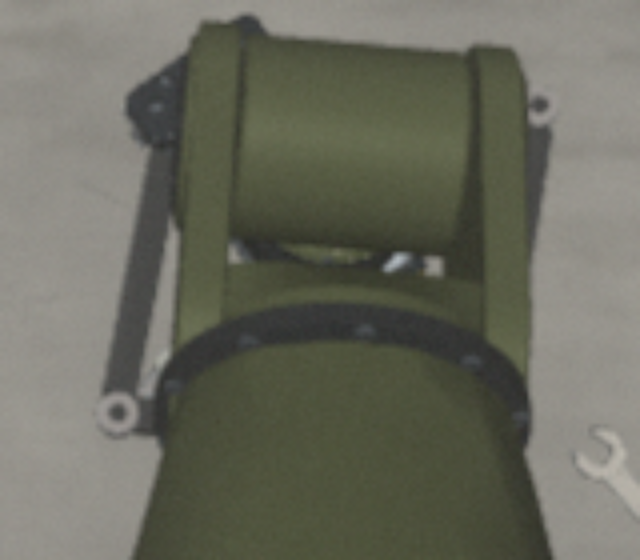

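View pics/s5.png

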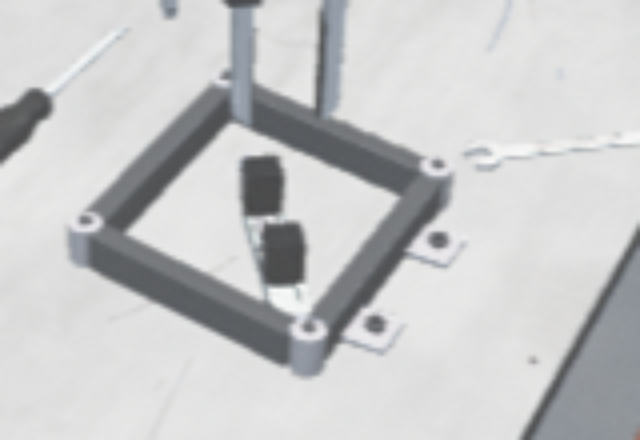

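```bash
python3 - <<'E'
import cv2,numpy as np
im=cv2.imread("pics/w5.png")
a=cv2.resize(im[90:240,290:360],None,fx=4,fy=4,interpolation=cv2.INTER_CUBIC);b=cv2.resize(im[275:425,290:360],None,fx=4,fy=4,interpolation=cv2.INTER_CUBIC)
cv2.imwrite("pics/z5.png",np.hstack([a,b]))
E
```

```text
(no output)
```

View pics/z5.png

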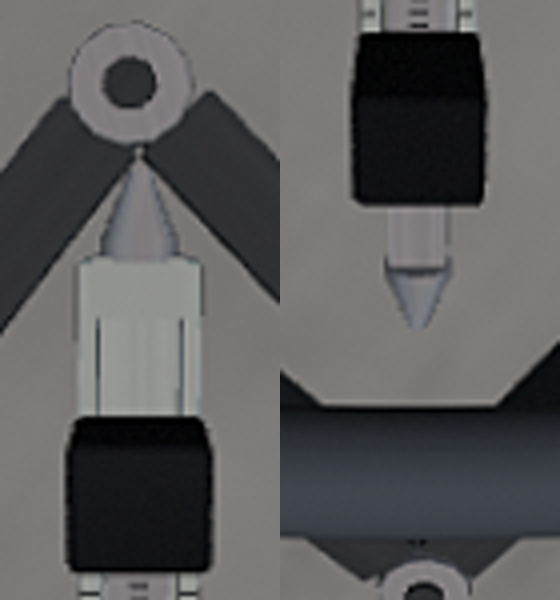

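```bash
python3 - <<'E'
from h import *
import pickle
s,c=pickle.load(open("pics/w5.pkl","rb"))
d=np.array([np.cos(-.9464),np.sin(-.9464)]);n=np.array([-d[1],d[0]])
NL=np.array([469.4,61.4])
for nm,u,v,z in [("tip",325,128,10),("stip",324.5,356.7,10),("stk f",325,201.25,48),("stk b",325,232.5,48),("sl f",324.6,299.25,48),("sl b",324.6,326.25,48),("TCP",None,None,None)]:
    p=wrist_px2w(c,s,u,v,z) if u else s["eef_pos"]
    print(nm,p.round(1),"along",((p[:2]-NL)@d).round(1),"lat",((p[:2]-NL)@n).round(1))
E
```

```text
tip [469.4  62.1  10. ] along -0.6 lat 0.4
stip [ 588.8 -104.3   10. ] along 204.2 lat 0.0
stk f [499.4  20.1  48. ] along 51.1 lat 0.2
stk b [512.6   1.8  48. ] along 73.6 lat 0.2
sl f [543.  -40.8  48. ] along 125.9 lat -0.0
sl b [556.8 -59.9  48. ] along 149.5 lat -0.0
TCP [519.2  -8.7 142.7] along 86.0 lat -0.6
```

Call:
{"op": "jog_arm", "data": {
  "series": [0, 0, 0, 0.0307, -0.0416, 0, -0.1, 0, 0, 0, 0.0307, -0.0416, -0.05, -0.1, 0, 0, 0, 0.0307, -0.0416, -0.09, -0.1, 0, 0, 0, 0.0307, -0.0416, -0.1015, -0.1, 0, 0, 0, 0.0307, -0.0416, -0.1015, -0.1, 0, 0, 0, 0.0307, -0.0416, -0.1015, -1, 0, 0, 0, 0.0307, -0.0416, -0.1015, -1, 0, 0, 0, 0.0307, -0.0416, -0.1015, -1, 0, 0, 0, 0.0307, -0.0416, -0.1015, -1],
  "squeeze": 15
}}

```text
clock: 8.1
eef_pos: [550.9, -50.6, 43.2]
eef_rot: [0.709, 1.569, -0.237]
wrist_force: [-1.6, -0.9, 8.5]
finger_gap: 25.9
```

```bash
python3 snap.py w6
```

```text
8.1 [550.9 -50.6  43.2] jaw yaw 0.6242 j [-0.16  0.52  1.67 -0.    0.95 -0.78] [-1.6 -0.9  8.5] 25.9
```

View pics/w6.png

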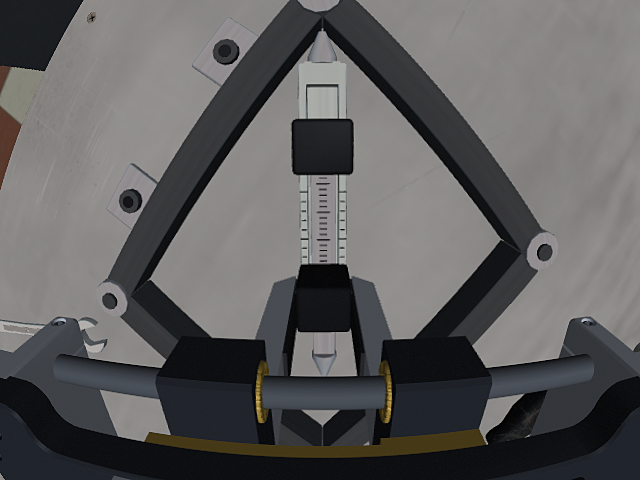

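Call:
{"op": "jog_arm", "data": {
  "series": [0, 0, 0, 0.004, -0.0055, 0, -1, 0, 0, 0, 0.009, -0.0125, 0, -1, 0, 0, 0, 0.0146, -0.0203, 0, -1, 0, 0, 0, 0.0205, -0.0284, 0, -1, 0, 0, 0, 0.0257, -0.0357, 0, -1, 0, 0, 0, 0.0292, -0.0405, 0, -1, 0, 0, 0, 0.0316, -0.0438, 0, -1, 0, 0, 0, 0.0316, -0.0438, 0, -1, 0, 0, 0, 0.0316, -0.0438, 0, -1, 0, 0, 0, 0.0316, -0.0438, 0, -1]
}}

```text
clock: 9.4
eef_pos: [582.3, -94.4, 43.0]
eef_rot: [0.797, 1.57, -0.15]
wrist_force: [-2.1, 0.0, 6.2]
finger_gap: 26.0
```

```bash
python3 snap.py w7;python3 - <<'E'
from cell import manip
import cv2,numpy as np
c=manip.camera("side");np.savez("pics/side7.npz",**c)
cv2.imwrite("pics/s7.png",cv2.resize(c["color"][170:280,280:440],(800,550),interpolation=cv2.INTER_CUBIC))
E
```

```text
9.4 [582.3 -94.4  43. ] jaw yaw 0.6236 j [-0.22  0.59  1.56  0.    0.99 -0.85] [-2.1  0.   6.2] 26.0
```

View pics/w7.png

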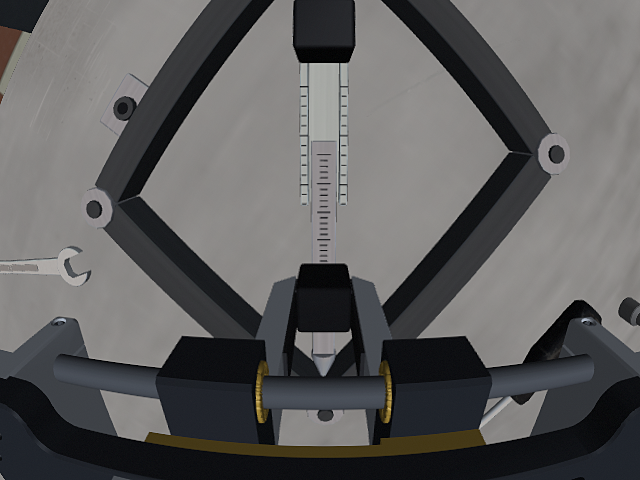

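View pics/s7.png

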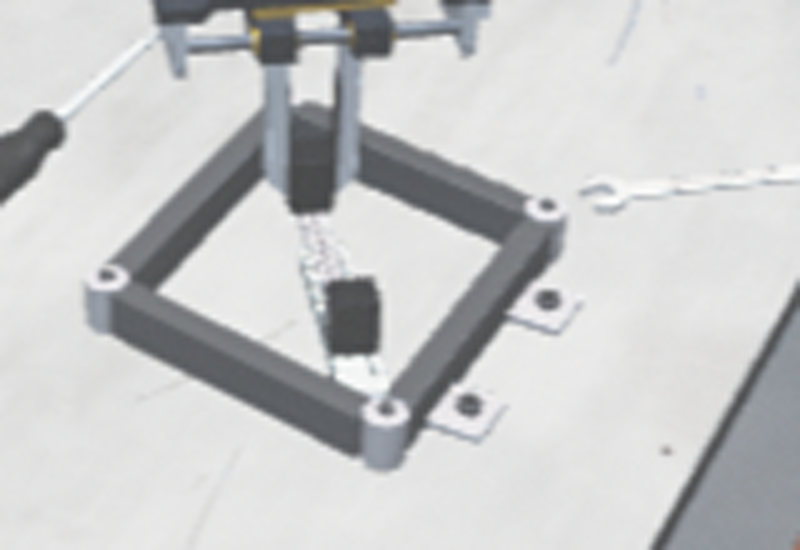

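```bash
python3 - <<'E'
from h import *
import pickle
s,c=pickle.load(open("pics/w7.pkl","rb"))
d=np.array([np.cos(-.9464),np.sin(-.9464)]);n=np.array([-d[1],d[0]])
NL=np.array([469.4,61.4])
for nm,u,v,z in [("FRpost",326,415,31),("NRpost",94,209,31),("FLpost",556.5,153.5,31),("slide blk front top",323,266,48),("blk back top",323,332,48),("stk blk b top",323,51,48),("scale end stock",323,204,15),("NRrim",118,204,28),("NR bench",139,196,0),("FL bench",515,152,0),("FLrim",536,157,28),("sliptip",323,376,10)]:
    p=wrist_px2w(c,s,u,v,z)
    print(nm,p.round(1),"along",((p[:2]-NL)@d).round(1),"lat",((p[:2]-NL)@n).round(1))
im=c["color"];cv2.imwrite("pics/z7.png",cv2.resize(im[330:430,270:380],None,fx=5,fy=5,interpolation=cv2.INTER_CUBIC))
E
```

```text
FRpost [ 630.9 -159.7   31. ] along 273.8 lat 1.8
NRpost [ 452.8 -128.2   31. ] along 144.1 lat -124.3
FLpost [636.8  41.3  31. ] along 114.1 lat 124.1
slide blk front top [568.2 -75.6  48. ] along 168.9 lat 0.1
blk back top [ 588.1 -103.2   48. ] along 202.9 lat 0.0
stk blk b top [5.138e+02 1.000e-01 4.800e+01] along 75.7 lat 0.2
scale end stock [555.4 -57.8  15. ] along 147.0 lat 0.1
NRrim [ 463.8 -118.2   28. ] along 142.4 lat -109.6
NR bench [ 462.9 -119.4    0. ] along 142.9 lat -111.0
FL bench [630.4  34.1   0. ] along 116.3 lat 114.6
FLrim [629.2  32.   28. ] along 117.2 lat 112.5
sliptip [ 620.5 -148.4   10. ] along 258.5 lat -0.0
```

View pics/z7.png

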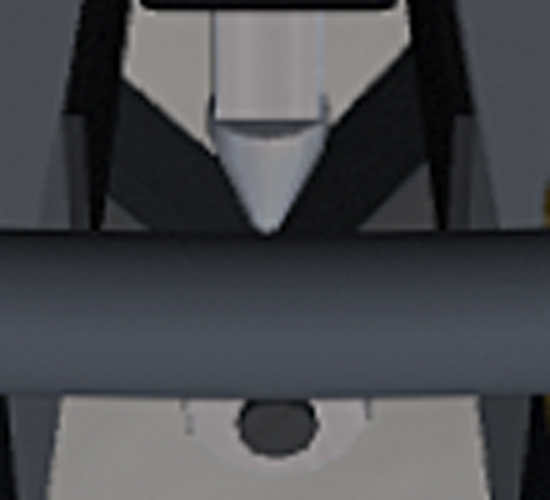

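Call:
{"op": "jog_arm", "data": {
  "series": [0, 0, 0, 0, 0, 0, -0.2, 0, 0, 0, 0, 0, 0, -0.2, 0, 0, 0, 0, 0, 0.02, -0.2, 0, 0, 0, -0.01, 0.014, 0.06, -0.2, 0, 0, 0, -0.035, 0.049, 0.11, -0.2, 0, 0, 0, -0.047, 0.065, 0.13, -0.2, 0, 0, 0, -0.047, 0.065, 0.13, -0.2, 0, 0, 0, -0.047, 0.065, 0.13, -0.2]
}}

```text
clock: 10.5
eef_pos: [535.1, -29.7, 171.7]
eef_rot: [-1.889, 1.571, -2.836]
wrist_force: [-0.3, -0.1, -0.1]
finger_gap: 37.5
```

```bash
python3 snap.py w8; python3 - <<'E'
import cv2,numpy as np
im=cv2.imread("pics/w8.png")
cv2.imwrite("pics/z8.png",cv2.resize(im[60:400,250:400],None,fx=1.75,fy=1.75,interpolation=cv2.INTER_CUBIC))
E
```

```text
10.5 [535.1 -29.7 171.7] jaw yaw 0.6239 j [-0.12  0.32  1.62 -0.    1.2  -0.75] [-0.3 -0.1 -0.1] 37.5
```

View pics/w8.png

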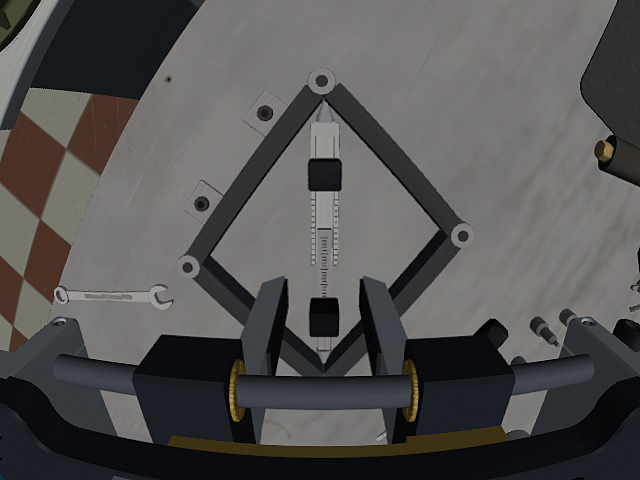

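```bash
python3 - <<'E'
import cv2,numpy as np
im=cv2.imread("pics/w8.png")
a=cv2.resize(im[60:200,285:365],None,fx=4,fy=4,interpolation=cv2.INTER_CUBIC);b=cv2.resize(im[285:425,285:365],None,fx=4,fy=4,interpolation=cv2.INTER_CUBIC)
cv2.imwrite("pics/z8.png",np.hstack([a,b]))
E
```

```text
(no output)
```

View pics/z8.png

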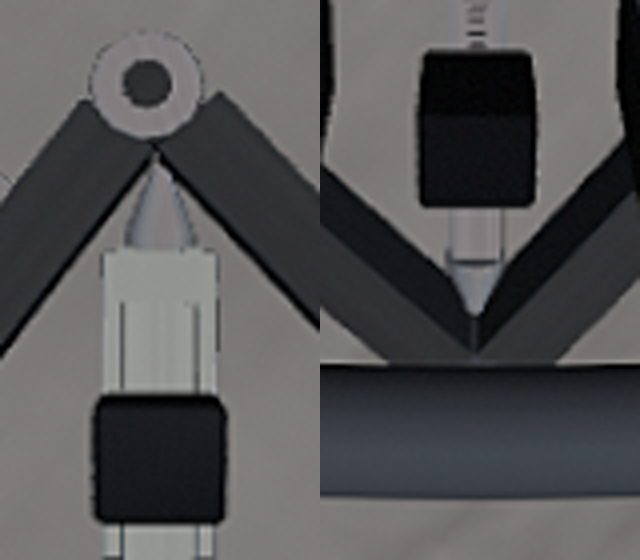

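```bash
python3 - <<'E'
from h import *
import pickle
s,c=pickle.load(open("pics/w8.pkl","rb"))
d=np.array([np.cos(-.9464),np.sin(-.9464)]);n=np.array([-d[1],d[0]])
NL=np.array([469.4,61.4])
for nm,u,v,z in [("tip",324,101,10),("stip",323.7,363.7,10),("NLrim",324.2,96.2,28),("FRrim",324.3,373,28),("NLpost",321.9,80.6,31),("stk f",324.8,158.8,48),("stk b",324.8,190.2,48),("sl f",323.7,313.8,48),("sl b",323.7,336.5,48)]:
    p=wrist_px2w(c,s,u,v,z)
    print(nm,p.round(1),"along",((p[:2]-NL)@d).round(1),"lat",((p[:2]-NL)@n).round(1))
for p in ([469.4,61.4,10],[620.6,-148.4,10]): print(w2wrist(c,s,p).round(1))
E
```

```text
tip [470.6  60.3  10. ] along 1.6 lat 0.4
stip [ 620.9 -148.9   10. ] along 259.2 lat -0.0
NLrim [469.4  62.2  28. ] along -0.7 lat 0.5
FRrim [ 620.7 -147.7   28. ] along 258.1 lat 0.5
NLpost [460.6  71.4  31. ] along -13.2 lat -1.3
stk f [499.1  21.7  48. ] along 49.5 lat 0.9
stk b [513.3   2.   48. ] along 73.9 lat 0.9
sl f [574.5 -84.5  48. ] along 179.8 lat -0.1
sl b [ 587.8 -103.1   48. ] along 202.7 lat -0.1
[323.6  99.2]
[323.8 363.2]
```

Call:
{"op": "jog_arm", "data": {
  "series": [0, 0, 0, 0.035, -0.049, -0.03, -0.2, 0, 0, 0, 0.0463, -0.0641, -0.07, -0.2, 0, 0, 0, 0.0463, -0.0641, -0.11, -0.2, 0, 0, 0, 0.0463, -0.0641, -0.13, -0.2, 0, 0, 0, 0.0463, -0.0641, -0.13, -0.2, 0, 0, 0, 0.0463, -0.0641, -0.13, -1, 0, 0, 0, 0.0463, -0.0641, -0.13, -1, 0, 0, 0, 0.0463, -0.0641, -0.13, -1, 0, 0, 0, 0.0423, -0.0586, -0.13, -1, 0, 0, 0, 0.0363, -0.0503, -0.13, -1, 0, 0, 0, 0.0303, -0.042, -0.13, -1, 0, 0, 0, 0.0243, -0.0337, -0.13, -1, 0, 0, 0, 0.02, -0.0276, -0.13, -1, 0, 0, 0, 0.02, -0.0276, -0.13, -1, 0, 0, 0, 0.02, -0.0276, -0.13, -0.1, 0, 0, 0, 0.02, -0.0276, -0.13, -0.1, 0, 0, 0, 0.02, -0.0276, -0.1, -0.1, 0, 0, 0, 0.012, -0.017, -0.05, -0.1, 0, 0, 0, -0.01, 0.014, 0, -0.1, 0, 0, 0, -0.01, 0.014, 0, -0.1]
}}

```text
clock: 13.05
eef_pos: [525.6, -14.0, 175.7]
eef_rot: [0.883, 1.564, -0.062]
wrist_force: [-0.3, -0.1, -0.3]
finger_gap: 42.2
```

```bash
python3 snap.py w9; python3 - <<'E'
import cv2,numpy as np
im=cv2.imread("pics/w9.png")
cv2.imwrite("pics/z9.png",cv2.resize(im[60:380,280:370],None,fx=2.5,fy=2.5,interpolation=cv2.INTER_CUBIC)[:800])
E
```

```text
13.05 [525.6 -14.  175.7] jaw yaw 0.6256 j [-0.1   0.29  1.65  0.    1.19 -0.72] [-0.3 -0.1 -0.3] 42.2
```

View pics/w9.png

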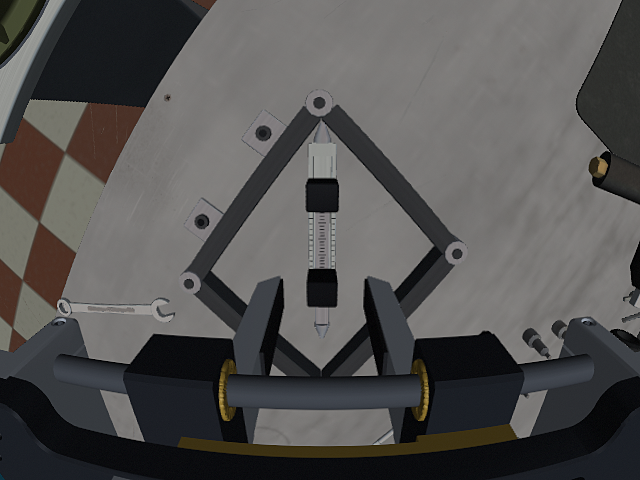

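```bash
python3 - <<'E'
import cv2,numpy as np
im=cv2.imread("pics/w9.png")
a=cv2.resize(im[95:235,285:365],None,fx=4,fy=4,interpolation=cv2.INTER_CUBIC);b=cv2.resize(im[235:375,285:365],None,fx=4,fy=4,interpolation=cv2.INTER_CUBIC)
cv2.imwrite("pics/z9.png",np.clip(np.hstack([a,b])*1.6,0,255))
E
```

```text
[ WARN:0@0.073] global loadsave.cpp:1063 imwrite_ Unsupported depth image for selected encoder is fallbacked to CV_8U.
```

View pics/z9.png

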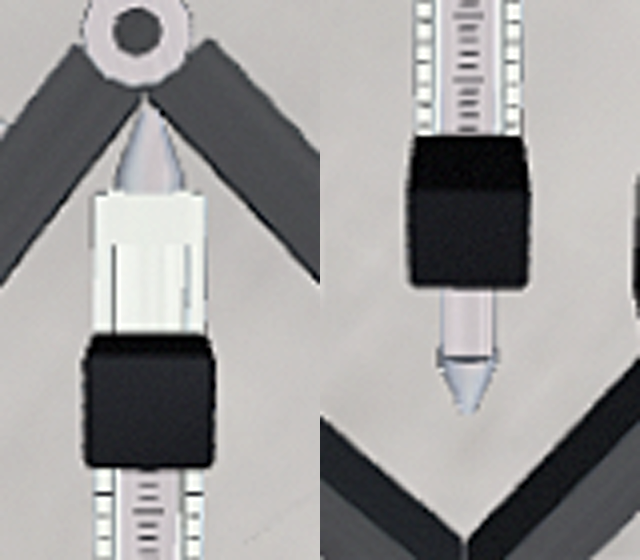

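```bash
python3 - <<'E'
from h import *
import pickle
s,c=pickle.load(open("pics/w9.pkl","rb"))
d=np.array([np.cos(-.9464),np.sin(-.9464)]);n=np.array([-d[1],d[0]])
NL=np.array([469.4,61.4])
for nm,u,v,z in [("tip",321.7,121,10),("stip",322,338,10),("NLrim",321.2,119,28),("FRbench",322-1,369.5,0),("stk f",322.3,183,48),("stk b",322.3,212,48),("sl f",322.3,282.5,48),("sl b",322.3,307,48),("TCP",0,0,0)]:
    p=wrist_px2w(c,s,u,v,z) if u else s["eef_pos"]
    print(nm,p.round(1),"along",((p[:2]-NL)@d).round(1),"lat",((p[:2]-NL)@n).round(1))
E
```

```text
tip [470.6  60.6  10. ] along 1.4 lat 0.5
stip [ 594.2 -110.5   10. ] along 212.4 lat 0.8
NLrim [469.7  61.2  28. ] along 0.3 lat 0.1
FRbench [ 621.1 -149.7    0. ] along 260.0 lat -0.4
stk f [500.   20.6  48. ] along 51.0 lat 1.0
stk b [513.6   1.8  48. ] along 74.2 lat 1.0
sl f [548.9 -47.2  48. ] along 134.6 lat 1.0
sl b [562.4 -65.9  48. ] along 157.7 lat 1.0
TCP [525.6 -14.  175.7] along 94.0 lat 1.5
```

Call:
{"op": "jog_arm", "data": {
  "series": [0, 0, 0, -0.019, 0.0266, -0.04, -0.1, 0, 0, 0, -0.019, 0.0266, -0.09, -0.1, 0, 0, 0, -0.019, 0.0266, -0.125, -0.1, 0, 0, 0, -0.019, 0.0266, -0.1325, -0.1, 0, 0, 0, -0.019, 0.0266, -0.1325, -1, 0, 0, 0, -0.019, 0.0266, -0.1325, -1, 0, 0, 0, -0.019, 0.0266, -0.1325, -1, 0, 0, 0, -0.019, 0.0266, -0.1325, -1, 0, 0, 0, -0.019, 0.0266, -0.11, -1, 0, 0, 0, -0.019, 0.0266, -0.072, -1, 0, 0, -0.17, -0.01, 0.02, -0.065, -1, 0, 0, -0.34, 0.0, 0.012, -0.065, -1, 0, 0, -0.52, 0.01, 0.0044, -0.065, -1, 0, 0, -0.7, 0.02, 0.0044, -0.065, -1, 0, 0, -0.88, 0.03, 0.0044, -0.065, -1, 0, 0, -1.06, 0.04, 0.0044, -0.065, -1, 0, 0, -1.24, 0.05, 0.0044, -0.065, -1, 0, 0, -1.4, 0.0555, 0.0044, -0.075, -1, 0, 0, -1.452, 0.0555, 0.0044, -0.087, -1, 0, 0, -1.452, 0.0555, 0.0044, -0.087, -1],
  "squeeze": 35
}}

```text
clock: 15.6
eef_pos: [579.7, -10.7, 83.9]
eef_rot: [-0.869, 1.568, 3.016]
wrist_force: [0.0, 1.0, -5.1]
finger_gap: 25.8
```

```bash
python3 snap.py w10
```

```text
15.6 [579.7 -10.7  83.9] jaw yaw -0.8276 j [-0.08  0.52  1.57  0.    1.06  0.75] [ 0.   1.  -5.1] 25.8
```

View pics/w10.png

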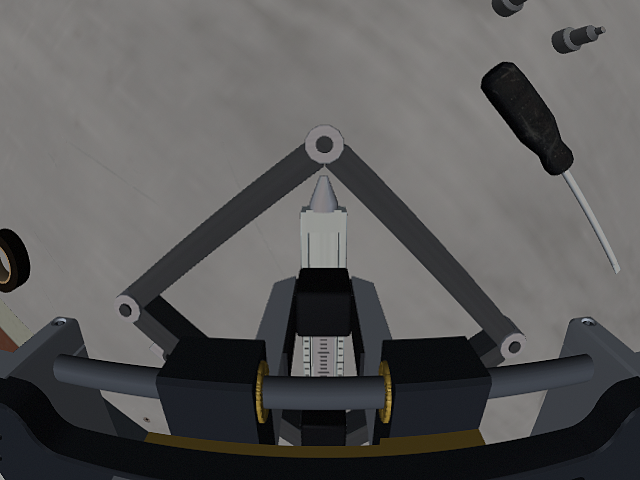

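```bash
python3 - <<'E'
from h import *
import pickle
s,c=pickle.load(open("pics/w10.pkl","rb"))
d=np.array([-.7363,-.6767]);n=np.array([-d[1],d[0]]);FL=np.array([626.6,31.5])
for nm,u,v,z in [("tip",323,177,54),("post FL",324,144.5,31),("rim FL",324.5,165,28),("post NL",126.5,308,31),("post FR",513,346,31)]:
    p=wrist_px2w(c,s,u,v,z);print(nm,p.round(1),"along",((p[:2]-FL)@d).round(1),"lat",((p[:2]-FL)@n).round(1))
E
```

```text
tip [622.8  29.3  54. ] along 4.3 lat -0.9
post FL [635.1  39.9  31. ] along -11.9 lat -0.4
rim FL [626.4  31.5  28. ] along 0.2 lat -0.1
post NL [460.8  71.1  31. ] along 95.3 lat -141.3
post FR [ 628.3 -158.4   31. ] along 127.2 lat 140.9
```

Call:
{"op": "jog_arm", "data": {
  "series": [0, 0, 0, 0.0017, 0.0003, -0.025, -1, 0, 0, 0, 0.0017, 0.0003, -0.04, -1, 0, 0, 0, 0.0017, 0.0003, -0.0455, -1, 0, 0, 0, 0.0017, 0.0003, -0.0455, -1, 0, 0, 0, 0.0017, 0.0003, -0.0455, -0.1, 0, 0, 0, 0.0017, 0.0003, -0.0455, -0.1, 0, 0, 0, 0.0017, 0.0003, -0.02, -0.1, 0, 0, 0, 0.0017, 0.0003, 0.02, -0.1, 0, 0, 0, -0.018, -0.018, 0.06, -0.1, 0, 0, 0, -0.018, -0.018, 0.06, -0.1, 0, 0, 0, -0.018, -0.018, 0.06, -0.1],
  "squeeze": 15
}}

```text
clock: 17.02
eef_pos: [562.4, -28.8, 144.7]
eef_rot: [-1.8, 1.571, 2.084]
wrist_force: [0.9, 0.9, -1.0]
finger_gap: 42.1
```

```bash
python3 snap.py w11; python3 - <<'E'
import cv2,numpy as np
im=cv2.imread("pics/w11.png")
a=cv2.resize(im[95:235,285:365],None,fx=4,fy=4,interpolation=cv2.INTER_CUBIC);b=cv2.resize(im[255:395,285:365],None,fx=4,fy=4,interpolation=cv2.INTER_CUBIC)
cv2.imwrite("pics/z11.png",np.clip(np.hstack([a,b])*1.6,0,255).astype(np.uint8))
E
```

```text
17.025 [562.4 -28.8 144.7] jaw yaw -0.8282 j [-0.12  0.41  1.57  0.    1.16  0.71] [ 0.9  0.9 -1. ] 42.1
```

View pics/w11.png

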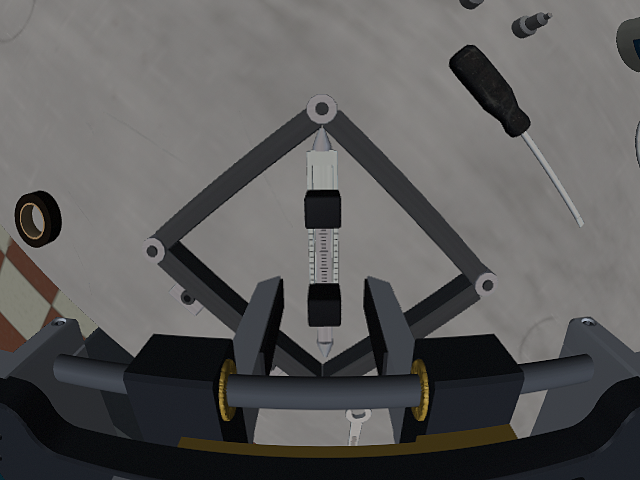

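View pics/z11.png

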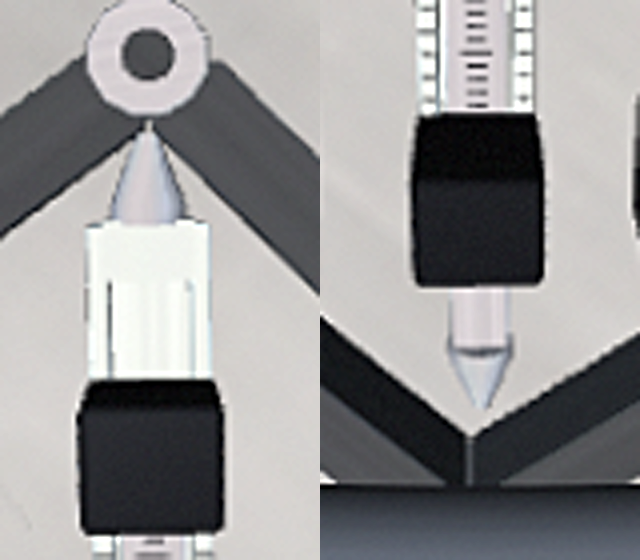

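```bash
python3 - <<'E'
from h import *
import pickle
s,c=pickle.load(open("pics/w11.pkl","rb"))
d=np.array([-.7363,-.6767]);n=np.array([-d[1],d[0]]);FL=np.array([626.6,31.5])
for nm,u,v,z in [("tip",322.2,126,10),("stip",326.2,357,10),("rim FL",322.3,125,28),("FLpost",321.7,108.7,31),("NRbench",322,364.3,0),("stk f",322.8,197.5,48),("stk b",322.5,228,48),("sl f",325,300,48),("sl b",324.6,326,48),("TCP",0,0,0)]:
    p=wrist_px2w(c,s,u,v,z) if u else s["eef_pos"];print(nm,p.round(1),"along",((p[:2]-FL)@d).round(1),"lat",((p[:2]-FL)@n).round(1))
E
```

```text
tip [626.6  31.3  10. ] along 0.1 lat 0.1
stip [ 475.7 -112.    10. ] along 208.2 lat 3.5
rim FL [626.9  31.4  28. ] along -0.2 lat 0.2
FLpost [635.4  39.9  31. ] along -12.2 lat -0.2
NRbench [ 461.4 -119.6    0. ] along 223.9 lat -0.5
stk f [589.4  -3.5  48. ] along 51.1 lat 0.6
stk b [572.9 -18.3  48. ] along 73.2 lat 0.3
sl f [532.5 -57.9  48. ] along 129.8 lat 2.1
sl b [515.4 -73.2  48. ] along 152.7 lat 1.8
TCP [562.4 -28.8 144.7] along 88.0 lat 1.0
```

Call:
{"op": "jog_arm", "data": {
  "series": [0, 0, 0, -0.0386, -0.0367, -0.02, -0.1, 0, 0, 0, -0.0386, -0.0367, -0.06, -0.1, 0, 0, 0, -0.0386, -0.0367, -0.095, -0.1, 0, 0, 0, -0.0386, -0.0367, -0.103, -0.1, 0, 0, 0, -0.0386, -0.0367, -0.103, -0.1, 0, 0, 0, -0.0386, -0.0367, -0.103, -1, 0, 0, 0, -0.0386, -0.0367, -0.103, -1, 0, 0, 0, -0.0386, -0.0367, -0.103, -1, 0, 0, 0, -0.0415, -0.0385, -0.103, -1, 0, 0, 0, -0.0445, -0.0405, -0.103, -1, 0, 0, 0, -0.0475, -0.0425, -0.103, -1, 0, 0, 0, -0.0495, -0.044, -0.103, -1, 0, 0, 0, -0.0495, -0.044, -0.103, -1, 0, 0, 0, -0.0495, -0.044, -0.103, -1, 0, 0, 0, -0.0495, -0.044, -0.103, -1],
  "squeeze": 15
}}

```text
clock: 18.95
eef_pos: [514.0, -73.5, 42.9]
eef_rot: [2.039, 1.568, -0.36]
wrist_force: [3.7, -3.4, 6.1]
finger_gap: 25.7
```

```bash
python3 snap.py w12; python3 - <<'E'
import cv2,numpy as np
im=cv2.imread("pics/w12.png")
a=cv2.resize(im[0:140,285:365],None,fx=4,fy=4,interpolation=cv2.INTER_CUBIC);b=cv2.resize(im[255:395,285:365],None,fx=4,fy=4,interpolation=cv2.INTER_CUBIC)
cv2.imwrite("pics/z12.png",np.clip(np.hstack([a,b])*1.6,0,255).astype(np.uint8))
E
```

```text
18.95 [514.  -73.5  42.9] jaw yaw -0.8283 j [-0.21  0.46  1.77 -0.    0.91  0.62] [ 3.7 -3.4  6.1] 25.7
```

View pics/w12.png

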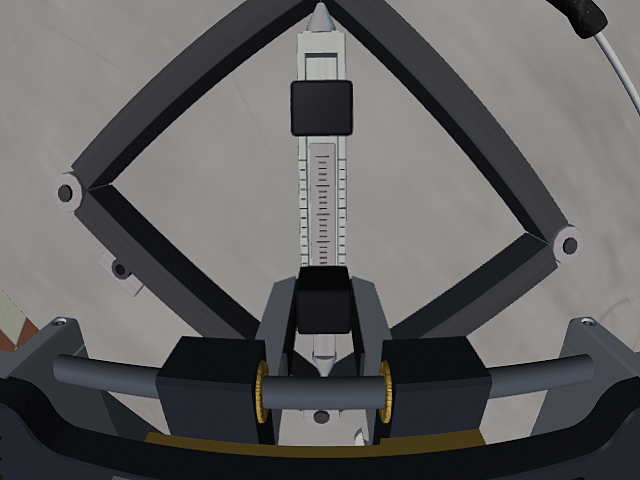

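View pics/z12.png

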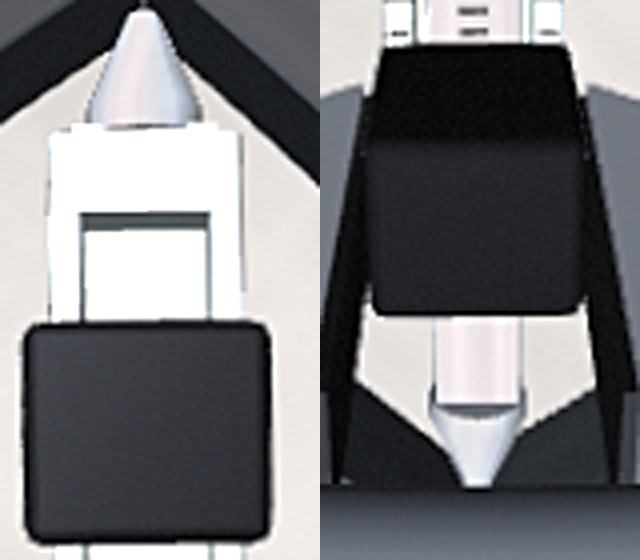

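```bash
python3 - <<'E'
from h import *
import pickle
s,c=pickle.load(open("pics/w12.pkl","rb"))
d=np.array([-.7363,-.6767]);n=np.array([-d[1],d[0]]);FL=np.array([626.6,31.5])
for nm,u,v,z in [("tip",320.5,3,10),("stip",285+158/4,255+488/4,10),("NRpost",321.5,417,31),("NLpost",66,193,31),("FRpost",569,246,31),("stk f",321.5,82,48),("stk b",321.7,135.5,48),("sl f",323.5,290,48),("sl b",323.5,333,48),("TCP",0,0,0)]:
    p=wrist_px2w(c,s,u,v,z) if u else s["eef_pos"];print(nm,p.round(1),"along",((p[:2]-FL)@d).round(1),"lat",((p[:2]-FL)@n).round(1))
E
```

```text
tip [625.5  30.7  10. ] along 1.4 lat -0.2
stip [ 465.2 -119.3   10. ] along 220.9 lat 1.8
NRpost [ 452.  -128.8   31. ] along 237.0 lat -0.1
NLpost [459.4  71.4  31. ] along 96.1 lat -142.5
FRpost [ 628.9 -159.5   31. ] along 127.5 lat 142.2
stk f [589.2  -3.3  48. ] along 51.1 lat 0.4
stk b [572.6 -18.7  48. ] along 73.7 lat 0.4
sl f [522.4 -65.8  48. ] along 142.5 lat 1.1
sl b [505.6 -81.2  48. ] along 165.3 lat 1.1
TCP [514.  -73.5  42.9] along 154.0 lat 1.1
```

Call:
{"op": "jog_arm", "data": {
  "series": [0, 0, 0, 0, 0, 0, -0.2, 0, 0, 0, 0, 0, 0, -0.2, 0, 0, 0, 0, 0, 0.02, -0.2, 0, 0, 0, 0.01, 0.009, 0.06, -0.2, 0, 0, 0, 0.03, 0.027, 0.11, -0.2, 0, 0, 0, 0.035, 0.032, 0.13, -0.2, 0, 0, 0, 0.035, 0.032, 0.13, -0.2, 0, 0, 0, 0.035, 0.032, 0.13, -0.2]
}}

```text
clock: 20.0
eef_pos: [547.1, -41.0, 170.4]
eef_rot: [-0.887, 1.568, 2.997]
wrist_force: [0.1, 0.3, 0.7]
finger_gap: 38.0
```

```bash
python3 snap.py w13; python3 - <<'E'
import cv2,numpy as np
im=cv2.imread("pics/w13.png")
a=cv2.resize(im[75:215,285:365],None,fx=4,fy=4,interpolation=cv2.INTER_CUBIC);b=cv2.resize(im[255:395,285:365],None,fx=4,fy=4,interpolation=cv2.INTER_CUBIC)
cv2.imwrite("pics/z13.png",np.clip(np.hstack([a,b])*1.6,0,255).astype(np.uint8))
E
```

```text
20.0 [547.1 -41.  170.4] jaw yaw -0.8282 j [-0.14  0.35  1.59  0.    1.21  0.69] [0.1 0.3 0.7] 38.0
```

View pics/w13.png

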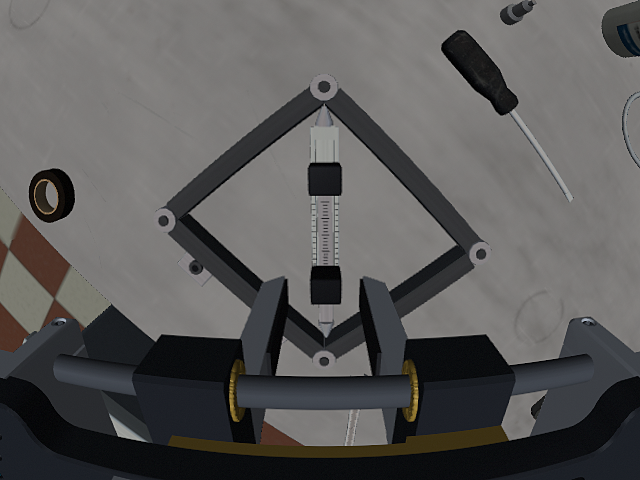

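View pics/z13.png

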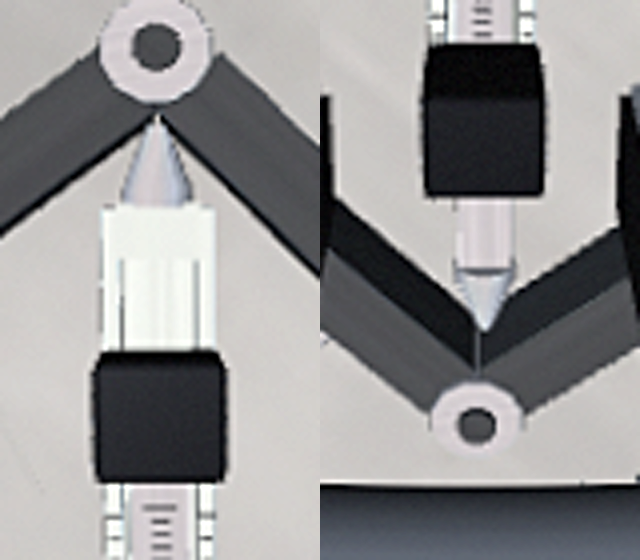

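```bash
python3 - <<'E'
from h import *
import pickle
s,c=pickle.load(open("pics/w13.pkl","rb"))
d=np.array([-.7363,-.6767]);n=np.array([-d[1],d[0]]);FL=np.array([626.6,31.5])
for nm,u,v,z in [("tip",285+157/4,75+115/4,10),("stip",285+165/4,255+330/4,10),("NRrim",324.5,348,28),("FLrim",324.2,75+104/4,28),("FLpost",324,86.7,31),("NRpost",324,361.5,31),("NLpost",166.5,220,31),("FRpost",481,254,31)]:
    p=wrist_px2w(c,s,u-.4,v-.4,z) if u else s["eef_pos"];print(nm,p.round(1),"along",((p[:2]-FL)@d).round(1),"lat",((p[:2]-FL)@n).round(1))
for p in ([626.6,31.5,10],[463.4,-118.5,10]): print(w2wrist(c,s,p).round(1))
E
```

```text
tip [626.8  31.9  10. ] along -0.4 lat -0.2
stip [ 464.8 -119.5   10. ] along 221.3 lat 1.7
NRrim [ 462.9 -118.9   28. ] along 222.3 lat -0.1
FLrim [627.3  32.4  28. ] along -1.1 lat -0.2
FLpost [635.6  40.2  31. ] along -12.5 lat -0.4
NRpost [ 452.3 -127.9   31. ] along 236.2 lat -0.6
NLpost [462.   69.5  31. ] along 95.4 lat -139.4
FRpost [ 628.9 -158.9   31. ] along 127.2 lat 141.7
[324.  103.8]
[324.2 337.4]
```

Call:
{"op": "jog_arm", "data": {
  "series": [0, 0, 0.17, 0.03, -0.006, 0, -0.3, 0, 0, 0.35, 0.06, -0.012, 0, -0.3, 0, 0, 0.53, 0.0846, -0.0178, 0, -0.3, 0, 0, 0.7, 0.0846, -0.0178, -0.03, -0.3, 0, 0, 0.795, 0.0846, -0.0178, -0.07, -0.3, 0, 0, 0.795, 0.0846, -0.0178, -0.1, -0.3, 0, 0, 0.795, 0.0846, -0.0178, -0.1, -0.3, 0, 0, 0.795, 0.0846, -0.0178, -0.1, -0.3]
}}

```text
clock: 21.05
eef_pos: [632.9, -58.9, 72.8]
eef_rot: [1.478, 1.57, -0.126]
wrist_force: [-0.0, -0.1, 0.1]
finger_gap: 33.0
```

```bash
python3 snap.py w14
```

```text
21.05 [632.9 -58.9  72.8] jaw yaw -0.0334 j [-0.15  0.64  1.4   0.    1.1  -0.12] [-0.  -0.1  0.1] 33.0
```

View pics/w14.png

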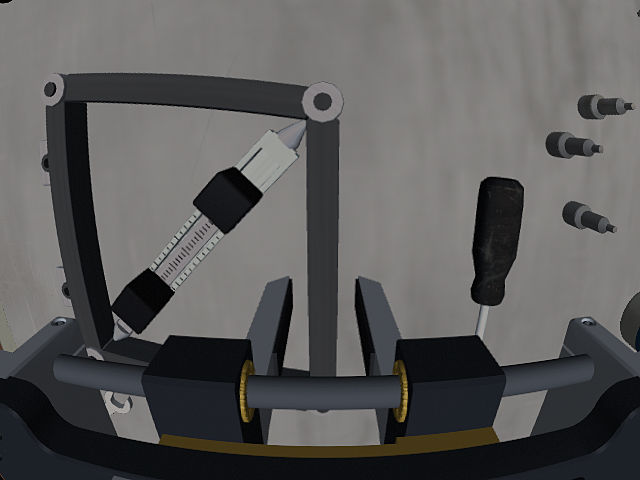

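Call:
{"op": "jog_arm", "data": {
  "series": [0, 0, 0, 0, 0, -0.03, -0.3, 0, 0, 0, 0, 0, -0.049, -0.3, 0, 0, 0, 0, 0, -0.049, -0.3, 0, 0, 0, 0, 0, -0.049, -1, 0, 0, 0, 0, 0, -0.049, -1, 0, 0, 0, 0, 0, -0.049, -1, 0, 0, 0, 0.0006, 0.003, -0.049, -1, 0, 0, 0, 0.0011, 0.007, -0.049, -1, 0, 0, 0, 0.0018, 0.012, -0.049, -1, 0, 0, 0, 0.0023, 0.017, -0.049, -1, 0, 0, 0, 0.0026, 0.022, -0.049, -1, 0, 0, 0, 0.0027, 0.0246, -0.049, -1, 0, 0, 0, 0.0027, 0.0246, -0.049, -1, 0, 0, 0, 0.0027, 0.0246, -0.049, -1],
  "squeeze": 30
}}

```text
clock: 22.85
eef_pos: [635.2, -34.9, 24.1]
eef_rot: [-0.061, 1.57, -1.665]
wrist_force: [-5.7, -4.6, 4.4]
finger_gap: 17.6
```

```bash
python3 snap.py w15
```

```text
22.85 [635.2 -34.9  24.1] jaw yaw -0.0332 j [-0.11  0.7   1.42 -0.    1.02 -0.08] [-5.7 -4.6  4.4] 17.6
```

View pics/w15.png

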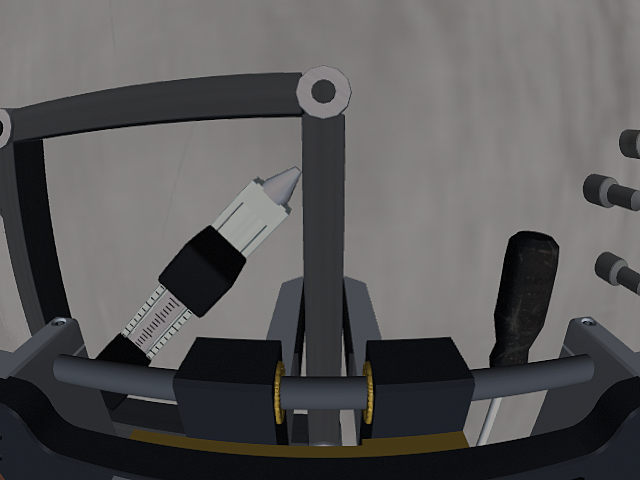

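Call:
{"op": "jog_arm", "data": {
  "series": [0, 0, 0, 0, 0, 0, -0.4, 0, 0, 0, 0, 0, 0, -0.4, 0, 0, 0, 0, 0, 0.03, -0.4, 0, 0, 0, 0, 0, 0.08, -0.4, 0, 0, 0, -0.03, -0.03, 0.13, -0.4, 0, 0, 0.033, -0.06, -0.06, 0.16, -0.4, 0, 0, 0.033, -0.09, -0.091, 0.16, -0.4, 0, 0, 0.033, -0.09, -0.091, 0.16, -0.4, 0, 0, 0.033, -0.09, -0.091, 0.16, -0.4, 0, 0, 0.033, -0.09, -0.091, 0.16, -0.4]
}}

```text
clock: 24.15
eef_pos: [545.8, -124.3, 182.6]
eef_rot: [-2.134, 1.57, 2.579]
wrist_force: [-1.2, 0.1, -0.4]
finger_gap: 28.2
```

```bash
python3 snap.py w16; python3 - <<'E'
import cv2,numpy as np
im=cv2.imread("pics/w16.png")
k={"NL":(205,0),"FL":(380,20),"NR":(205,195),"FR":(380,215)}
t=[cv2.resize(im[y:y+60,x:x+75],None,fx=5,fy=5,interpolation=cv2.INTER_CUBIC) for x,y in k.values()]
cv2.imwrite("pics/z16.png",np.clip(np.vstack([np.hstack(t[:2]),np.hstack(t[2:])]).astype(float)*1.4,0,255).astype(np.uint8))
E
```

```text
24.15 [ 545.8 -124.3  182.6] jaw yaw 0.001 j [-0.29  0.36  1.54  0.    1.24 -0.29] [-1.2  0.1 -0.4] 28.2
```

View pics/w16.png

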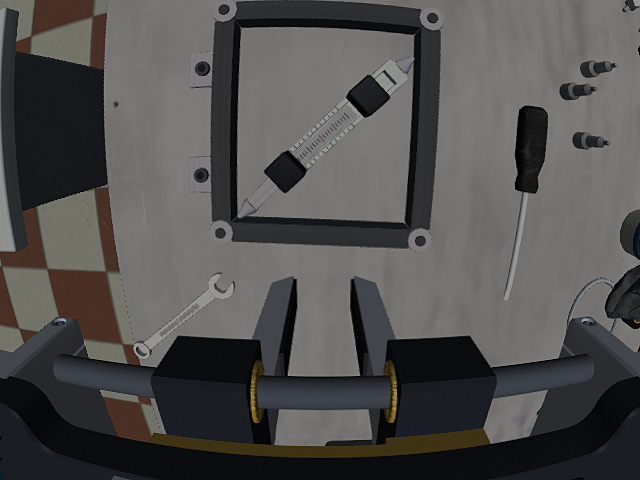

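View pics/z16.png

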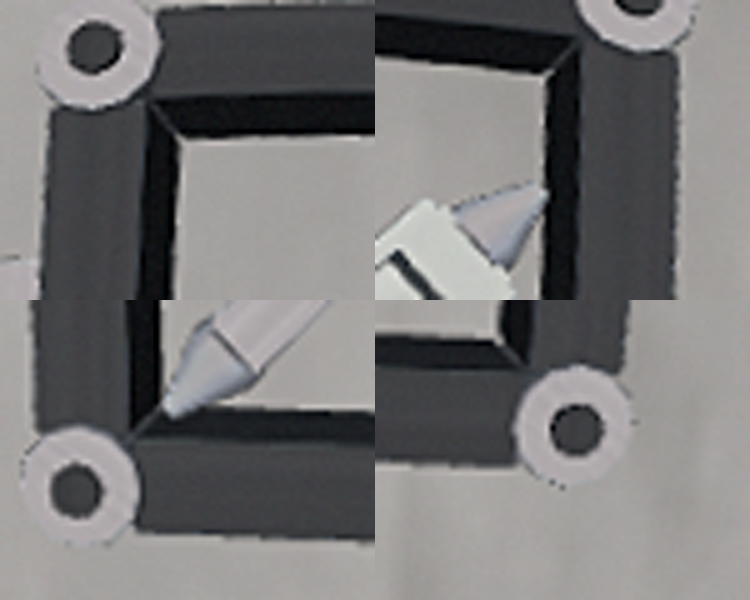

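```bash
python3 - <<'E'
from h import *
import pickle
s,c=pickle.load(open("pics/w16.pkl","rb"))
w=lambda u,v,z:wrist_px2w(c,s,u-.4,v-.4,z)
B={n:w(*p,0) for n,p in dict(NL=(241.2,27.6),FL=(414.4,35),NR=(237.6,218),FR=(404.4,223.4)).items()}
T={n:w(*p,28) for n,p in dict(NL=(235,19.4),FL=(420.6,27.6),NR=(230.6,223),FR=(410.6,229)).items()}
P={n:w(*p,31) for n,p in dict(NL=(224,9.2),FL=(432.3,18.4),NR=(220.4,233),FR=(420.4,241)).items()}
for D in (B,T,P):
    print({k:v[:2].round(1) for k,v in D.items()})
    for a,b in ["NL NR".split(),"FL FR".split(),"NL FL".split(),"NR FR".split(),"NL FR".split(),"NR FL".split()]:
        d=D[b]-D[a];print(a,b,np.linalg.norm(d).round(1),np.arctan2(d[1],d[0]).round(4),end=" | ")
    print()
a=w(205+168/5,195+115/5,10);b=w(380+(546-375)/5,20+190/5,10);print(a,b,np.linalg.norm(a-b)); print("rule origin",a+(b-a)*(1-105/np.linalg.norm(a-b)))
E
```

```text
{'NL': array([468.7,  62.5]), 'FL': array([629.7,  55.8]), 'NR': array([ 462.4, -120.7]), 'FR': array([ 623.4, -126. ])}
NL NR 183.3 -1.605 | FL FR 181.9 -1.6056 | NL FL 161.2 -0.042 | NR FR 161.0 -0.0329 | NL FR 243.9 -0.8837 | NR FL 243.2 0.8121 | 
{'NL': array([469.3,  62.1]), 'FL': array([628.6,  55.1]), 'NR': array([ 462.5, -119. ]), 'FR': array([ 623. , -124.4])}
NL NR 181.2 -1.6083 | FL FR 179.7 -1.6015 | NL FL 159.5 -0.0439 | NR FR 160.7 -0.0339 | NL FR 241.8 -0.8814 | NR FL 240.6 0.809 | 
{'NL': array([459.9,  72. ]), 'FL': array([638.5,  64.1]), 'NR': array([ 453.1, -127.4]), 'FR': array([ 632.1, -134.7])}
NL NR 199.5 -1.6046 | FL FR 198.9 -1.603 | NL FL 178.9 -0.044 | NR FR 179.2 -0.0409 | NL FR 269.1 -0.8759 | NR FL 266.6 0.8015 | 
[ 465.81922495 -118.49206873   10.        ] [626.7294163   30.45051433  10.        ] 219.26236049907206
rule origin [549.67300747 -40.87486585  10.        ]
```

```bash
python3 -c "
from cell import manip
print(manip.sign_off()); print(manip.read_state()['clock'])"
```

```text
the job is handed in; nothing more can be done
None
the job is handed in; nothing more can be done
```

The job is done and handed in at about 24 s. The frame was out of square, and it now measures square to within about 1–3 mm between the diagonals. The sign-off reports no verdict, so these figures are my own camera checks.

- **First diagonal (near-left to far-right):** it measured about 258 mm. In the last picture both points sat within about 2–3 mm of their corners.
- **Second diagonal (near-right to far-left):** it measured about 221 mm, laid with the rule's stock end at the far-left corner. Both points again sat within about 2–3 mm, and the frame posts read as unmoved. The rule was lying slightly skewed there, and its slide had shut by about 5 mm while being carried, so I corrected both while drawing the slide out.
- **Squaring:** I pinched the far bar at its middle and moved it about 24.6 mm to the left.
- **Final frame check:** the inner corners gave diagonals of 243.9 and 243.2 mm at the bench, and 241.8 and 240.6 mm at the top edge. The hinge posts disagreed a little, at 269.1 and 266.6 mm. The side bars are about 0.006 rad off square on average.
- **Rule:** it lies flat and released inside the frame, with its origin about 10 mm from the frame's centre.
- **Everything else:** the gripper was open and clear at hand-in. None of the arm's paths went near the tape, screwdriver or spanner. I did not measure their positions again at the end.

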